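# Set the bench tension gauge on its red keeper

## Task

Pull the spring tension gauge out by its orange T-handle to the length marked by the red keeper, lift its steel cross pin over the keeper's two teeth and lower it onto the narrow ledges behind them, then ease off so that the teeth hold the gauge drawn out, and let go. Do it gently: do not ram the pin against the keeper, never let the gauge snap back, and leave the things standing around alone.

Things in the scene. Friction and masses are not known exactly. Their poses are not given: they have to be found in the camera images.
- gauge: blue spring tension gauge on a grey foot, screwed to the bench; housing 180 x 62 x 50 mm, its top 110 mm above the bench. Origin on the bench under the housing's mouth; its own +x points out of the mouth, level, in the direction of pull; +y is to the left of that, +z up.
- draw (a joint): how far the steel rod is pulled out, m: 0 home, stop at 0.15. A spring pulls it back with 2.2 N at home and 1.1 N more per 10 mm; slight damping, so let go it flies back. The rod carries the bar's pivot, level and across the pull, at gauge x = 0.030 + draw, 85 mm above the bench.
- bar: aluminium pull bar 150 x 18 x 10 mm, origin on its pivot at the rod's end, own +x along the bar to its outer end. Carries a steel cross pin 90 mm out and the orange T-handle 140 mm out. Weighs 0.20 to 0.31 kg; hangs 0.10 rad below level (stop), can be tipped to 0.6 rad above level by lifting the handle; swings only up and down.
- grip (a point): centre of the orange T-handle: a round crossbar 24 mm thick and 70 mm long lying across the pull, 55 mm above the bar's centre line on a single 8 mm post under its middle. Pinch it from above with the fingers in front of and behind it (closing along the pull).
- pin (a point): centre of the steel cross pin, on the bar's centre line: 10 mm thick, 94 mm long, lying across the pull. When set, it lies on both ledges (centre 88 mm above the bench, 5 mm outside the teeth's outer face) and the spring, then 9 to 15 N, holds it against the teeth. The keeper may be loaded with 40 N at most.
- stand: grey foot 150 x 100 mm with aluminium rail, screwed to the bench in line with the gauge; origin on the bench under the rail's middle, axes as the gauge's. On it the red keeper: block with two upright prongs, each 14 mm wide, centred 30 mm left and right of the bar, which passes between them. Prong, from the gauge outwards: 10 mm thick tooth, top 98 mm above the bench, then a flat ledge.
- beaker: bystander: glass beaker 74 mm wide, 95 mm tall, origin under its foot
- reagent: bystander: amber bottle 64 mm wide, 130 mm tall, origin under its foot
- weigher: bystander: white lidded jar 64 mm wide, 75 mm tall, origin under its foot
- calculator: bystander: black calculator 150 x 80 x 14 mm lying flat, origin under its middle
- keeper_nominal (a point): middle of the stand, 83 mm above the bench (ledge height), where the teeth's outer face is when the keeper is centred. The keeper is clamped up to 12 mm inward or outward of this; that offset is not measured, only seen or felt. Ledges run 22 mm outward from the teeth. The prongs' inner face is upright, 46 to 98 mm high, so the hanging pin bumps into it when pulled straight out.
Things that resemble listed ones, but are neither listed nor needed, are in the scene too. There is more than one size of the stand; the one meant has the size given above.

How it is judged:
By the outcome, as a careful person would: the job done as asked, in the order asked, and still so for the second after the job is handed in, with the robot touching nothing.
It also fails if it takes over 64 s, if anything falls off the work surface, if the arm or the gripper's body presses on something with over 40 N, if the wrist force passes 120 N, or if a joint passes its speed limit or range.

## Robot

A 7-joint arm with a two-finger parallel gripper is mounted at the origin on the work surface. World frame = base frame: x ahead of the robot, y to its left, z up, the work surface at z = 0. Lengths are in m, angles in rad, forces in N, time in s.
With the tool pointing down it reaches from about 0.4 to 0.85 m from the base axis. Payload 4.5 kg.
Tool frame: the origin (TCP) lies midway between the tips of the shut fingers; the grasp point (between the pads) lies 19 mm behind it; z points along the fingers, y is the line along which they close (so a half turn about z gives the same grasp; the last joint's range is limited). The gripper opens to 88 mm and grips with 3 to 60 N. Pads are 18 mm wide; open, the fingers measure 123 mm over their backs; the gripper's body (75 mm by 187 mm) begins 45 mm behind the grasp point.
Start: joints at [1.21, 0.689, -0.195, 1.565, 0.157, 0.902, -0.215], TCP at [0.24, -0.577, 0.202] pointing down, gripper open.
Joint ranges: [-3.01, 3.01], [-0.46, 2.08], [-1.47, 1.51], [0.13, 2.56], [-1, 4.14], [0.04, 2.09], [-2.66, 2.66]. Speed limits (rad/s): [2.57, 2.57, 3.14, 3.14, 3.14, 3.14, 3.14].

## Interface

Orientations are given as a unit quaternion [x, y, z, w].
In Python, from plant import sensors, eyes, finish_job gives the robot as it stands.
- The arm moves only by the tool send_rows, never from a script. Its argument "rows" is text: rows parted by semicolons, each of 4 numbers parted by spaces: the shift along the tool's x, y, z normalised to -1 to 1, where 1 is 30 cm, then the turn about the tool's z normalised to -1 to 1, where 1 is 2 pi rad. A call has 1 to 10 rows; each row is the pose to reach, as a shift and turn from the pose commanded when the call began, along the tool's axes at that moment, turning the shorter way round; what a row does not reach only later rows make up. A row lasts 1/12 s, in which the tool goes at most 41.7 mm and 7.16 degrees, less where a joint would pass 70% of its speed; a pose out of reach is approached as far as the arm can. A call with a number of a shift or a turn outside -1 to 1 is refused whole. A call with a gripper value outside its range is refused whole. "jaw" is the closure, from -1 (fully open) to 1 (shut), set as the call begins (left out, the last holds). The fingers move at their own pace and stop on an object; "force" is the grip in N (left out, the last holds). Time passes only in rows, so rows that repeat a pose let the fingers close. It gives the time, the measured TCP pose, the force, the opening and the grip force at its end, in the units of the state.
- sensors.get_state(): the state, without advancing time (a new reading comes with each control period).
- eyes.snapshot(name): name is "scene" or "top"; returns (picture, depth): 480x640x3 uint8, red, green, blue; 480x640 float32, m along the optical axis (not along the pixel's ray), 0 where there is no reading.
- eyes.calibration(name): a dict with "fov_y" (degrees; the focal length in pixels is half the picture's height over the tangent of half this angle, whatever the lens; pixels are square), "cx", "cy" (the principal point, pixels), "world_from_camera" (4x4, takes a point from camera to world coordinates). Camera axes: x right, y down, z forward; pixel columns grow to the right and rows downward; lengths in m; the calibration is good to about 2 mm. A picture is of the moment at which its call begins. calibration takes no time and is no camera call.
- finish_job(): hands the job in; it is judged then, once.
The state is a dict: "clock": time; "q": joint angles; "qd": joint speeds; "joint_torque": joint torques, N m; "tool_pos": TCP position; "eef_rot": TCP orientation; "contact_force": force on the tool from outside, world axes, zero at the start; "moment": the same for the moment, N m; "opening": opening from 0.0 (shut) to 1.0 (fully open); "finger_force": force on a finger pad.
Only numpy, scipy, OpenCV 4.12 (cv2) and the standard library are available. Lean on these libraries where they do the work, as an engineer would, in place of code of your own. Each camera call takes 0.05 s, during which the arm holds its last target. There are 200 camera calls.

## Working session

There is one attempt and no reset: what is moved stays moved. The work goes in short steps, Python scripts to look and compute and a tool call to move; the robot and the scene stay as the last step left them, time stands still between calls to the robot, and variables do not carry over. Pictures are saved under pics/ and viewed, at most 10 in all, crops included, and the job is handed in when it is done.

Besides the shell and the picture viewer there is one more tool, called after ">>>" in YAML: its name, and indented under it one key for each argument. send_rows: Moves the arm, as the interface text tells. Scaled input: -1 to 1 covers 30 cm each way for a shift and 2 pi rad each way for a turn. Its arguments: {"type":"object","properties":{"rows":{"type":"string"},"jaw":{"type":"number"},"force":{"type":"number"}},"required":["rows"]}

```bash
mkdir -p pics; cat > h.py <<'E'
import numpy as np, cv2
from plant import sensors, eyes, finish_job
def cam(n):
    c=eyes.calibration(n); f=240/np.tan(np.radians(c['fov_y'])/2); return f,c['cx'],c['cy'],np.array(c['world_from_camera'])
def cloud(n,d):
    f,cx,cy,T=cam(n); v,u=np.mgrid[0:480,0:640]
    P=np.stack([(u-cx)/f*d,(v-cy)/f*d,d,np.ones_like(d)],-1)
    return (P@T.T)[...,:3]
def plane(n,u,v,z):
    f,cx,cy,T=cam(n); r=T[:3,:3]@np.array([(u-cx)/f,(v-cy)/f,1]); o=T[:3,3]; return o+r*(z-o[2])/r[2]
def snap(n,tag):
    p,d=eyes.snapshot(n); cv2.imwrite(f'pics/{tag}.png',p[...,::-1]); np.savez(f'pics/{tag}.npz',p=p,d=d); return p,d
E
python3 - <<'E'
from h import *
a,_=snap('scene','s0'); b,_=snap('top','t0')
for n in('scene','top'): print(n,cam(n), eyes.calibration(n))
s=sensors.get_state(); print({k:np.round(v,3) for k,v in s.items()})
E
```

```text
scene (np.float64(601.6189186236401), 322.73036598649475, 231.17926901430408, array([[-0.78211971,  0.40001088, -0.47778662,  1.1351773 ],
       [ 0.62304311,  0.51467672, -0.58900353,  0.65653963],
       [ 0.01029783, -0.75835293, -0.65176283,  0.91296798],
       [ 0.        ,  0.        ,  0.        ,  1.        ]])) {'fov_y': 43.4964489470155, 'cx': 322.73036598649475, 'cy': 231.17926901430408, 'world_from_camera': array([[-0.78211971,  0.40001088, -0.47778662,  1.1351773 ],
       [ 0.62304311,  0.51467672, -0.58900353,  0.65653963],
       [ 0.01029783, -0.75835293, -0.65176283,  0.91296798],
       [ 0.        ,  0.        ,  0.        ,  1.        ]])}
top (np.float64(439.088060110439), 315.30716744988297, 245.6770117337518, array([[ 0.00979789, -0.99196118,  0.12616264,  0.43855825],
       [-0.99972125, -0.01242769, -0.02007432, -0.06265599],
       [ 0.02148085, -0.12593078, -0.99180644,  0.98236417],
       [ 0.        ,  0.        ,  0.        ,  1.        ]])) {'fov_y': 57.32092039362781, 'cx': 315.30716744988297, 'cy': 245.6770117337518, 'world_from_camera': array([[ 0.00979789, -0.99196118,  0.12616264,  0.43855825],
       [-0.99972125, -0.01242769, -0.02007432, -0.06265599],
       [ 0.02148085, -0.12593078, -0.99180644,  0.98236417],
       [ 0.        ,  0.        ,  0.        ,  1.        ]])}
{'clock': np.float64(0.1), 'q': array([ 1.21 ,  0.69 , -0.195,  1.566,  0.157,  0.903, -0.215]), 'qd': array([-0.   , -0.003, -0.001, -0.002, -0.   , -0.   ,  0.001]), 'joint_torque': array([-3.0000e-03, -5.2850e+01, -1.2710e+00, -1.5384e+01, -5.2000e-02,
        2.0000e-03,  0.0000e+00]), 'tool_pos': array([ 0.24 , -0.576,  0.201]), 'eef_rot': array([ 0.981,  0.196, -0.   , -0.001]), 'contact_force': array([-0.359, -0.343, -0.408]), 'moment': array([ 0.005, -0.008, -0.019]), 'finger_force': np.float64(0.0), 'opening': np.float64(0.999)}
```

View pics/s0.png

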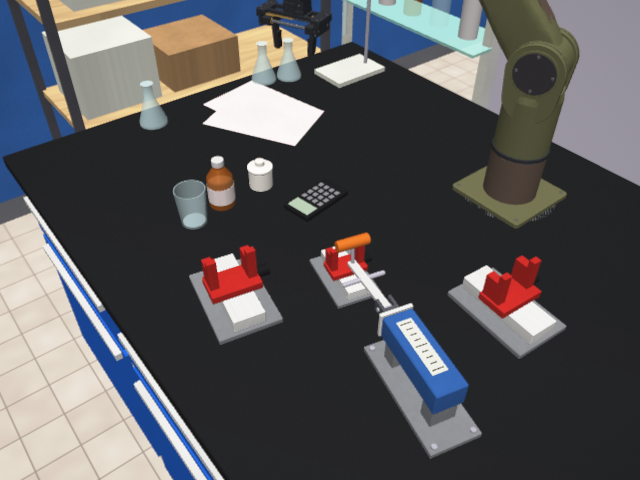

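View pics/t0.png

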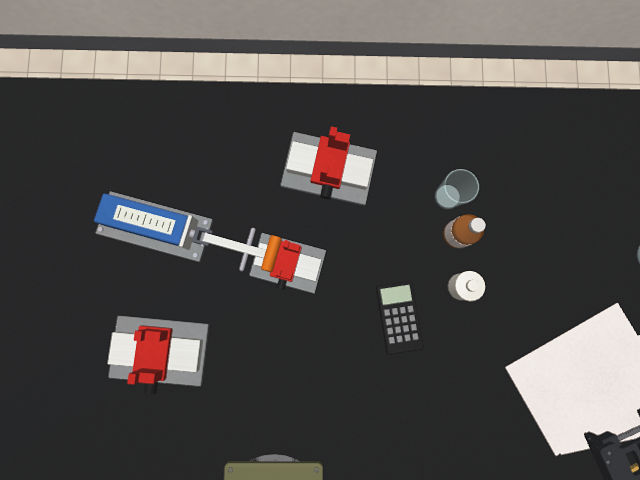

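The scene view shows the blue gauge (420,355), orange handle (352,242), and the in-line stand with its red keeper (345,262). The top view shows the gauge (150,220), pin (247,250), handle (272,254) and keeper (287,262). Two larger look-alike stands are off to the sides.

```bash
cat > m.py <<'E'
from h import *
def masks(p):
    h=cv2.cvtColor(p,cv2.COLOR_RGB2HSV); H,S,V=[h[...,i].astype(int) for i in range(3)]
    return dict(blue=(H>100)&(H<125)&(S>120)&(V>80),orange=(H>=6)&(H<18)&(S>180)&(V>150),red=((H<5)|(H>174))&(S>150)&(V>70))
if __name__=='__main__':
  for n,t in(('top','t0'),('scene','s0')):
    z=np.load(f'pics/{t}.npz'); C=cloud(n,z['d']); 
    for k,m in masks(z['p']).items():
        q,l,s,c=cv2.connectedComponentsWithStats(m.astype(np.uint8))
        for i in range(1,q):
            if s[i,4]<150: continue
            P=C[(l==i)&(z['d']>0)]
            if not len(P): continue
            if P[:,1].min()<-0.6 or P[:,0].min()<.2 or P[:,0].max()>.9: continue
            top=P[P[:,2]>np.percentile(P[:,2],98)-.006]
            (c0,wh,a)=cv2.minAreaRect((top[:,:2]*1000).astype(np.float32))
            print(n,k,s[i],'ztop',np.percentile(P[:,2],[2,50,98]).round(3),'c',np.round(c0,1),'wh',np.round(wh,1),'ang',round(a,2))
E
python3 m.py
python3 - <<'E'
from h import *
z=np.load('pics/t0.npz')
c=z['p'][180:310,180:340]; cv2.imwrite('pics/t0c.png',cv2.resize(c,None,fx=5,fy=4.6,interpolation=cv2.INTER_CUBIC)[...,::-1])
E
```

```text
top blue [  94  193   93   53 1711] ztop [0.105 0.11  0.113] c [600.2 271.4] wh [177.4  61. ] ang 75.12
top orange [261 235  20  36 362] ztop [0.131 0.136 0.14 ] c [531.3   6.3] wh [19.3 68.9] ang 76.79
top red [ 311  126   40   63 1585] ztop [0.057 0.062 0.13 ] c [ 743.6 -105. ] wh [13.  99.7] ang 78.07
top red [270 240  31  42 794] ztop [0.042 0.047 0.099] c [526.2 -13.3] wh [ 9.9 73.4] ang 75.68
top red [ 127  326   45   59 1908] ztop [0.056 0.062 0.13 ] c [332.1 258.3] wh [13.9 96.8] ang 85.11
scene blue [ 382  309   87  105 3494] ztop [0.064 0.107 0.112] c [603.2 270.6] wh [180.9  63.5] ang 74.72
scene orange [335 233  36  18 356] ztop [0.    0.133 0.138] c [533.6   8.5] wh [21.9 70.5] ang 76.21
scene red [ 201  245   62   59 2000] ztop [0.043 0.061 0.128] c [ 745.7 -105.8] wh [18.7 97.3] ang 78.61
scene red [324 247  29  33 590] ztop [0.036 0.046 0.096] c [559.1 -15.6] wh [25.8 12.3] ang 86.07
scene red [355 246  13  25 195] ztop [0.    0.061 0.09 ] c [500.1  -2.7] wh [ 6.7 13.7] ang 86.67
```

View pics/t0c.png

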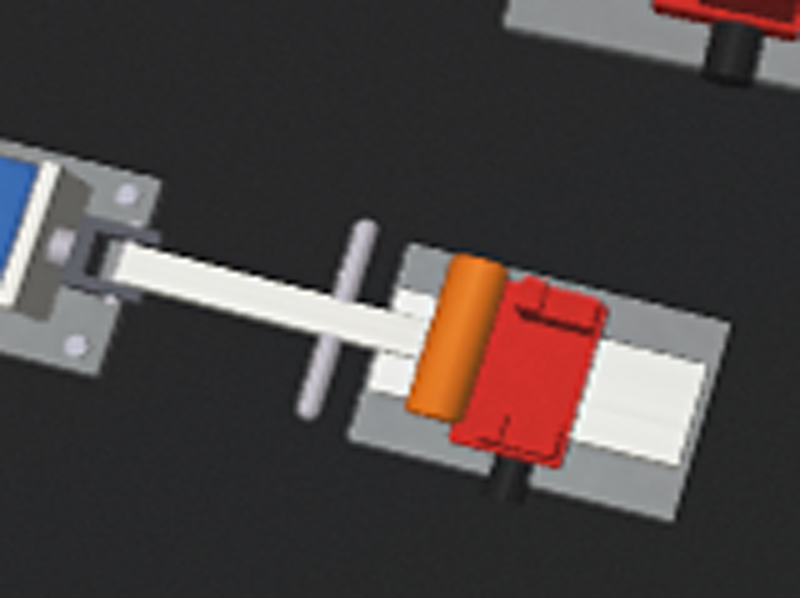

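The in-line stand is the right one: tooth span 73 mm, top at 98 mm. The pull heading is about -104.9° and the grip is at about (0.5325, 0.0074, 0.126). The tooth outer face is about 27 mm beyond the grip, so the draw when set is about 86 mm (roughly 12 N, as expected).

>>> send_rows:
  rows: "0.05 -0.04 -0.05 0.01;0.13 -0.11 -0.1 0.025;0.23 -0.2 -0.16 0.04;0.33 -0.29 -0.167 0.055;0.43 -0.37 -0.167 0.07;0.53 -0.46 -0.167 0.085;0.63 -0.55 -0.167 0.1;0.72 -0.62 -0.167 0.104;0.8 -0.69 -0.167 0.104;0.82 -0.71 -0.167 0.104"
  jaw: -1
  force: 20

```text
clock: 0.93
tool_pos: [0.3882, -0.2799, 0.2517]
eef_rot: [0.992, -0.125, 0.0, -0.002]
contact_force: [0.4, 0.1, -0.2]
opening: 1.0
finger_force: 0.0
```

```bash
cat >> h.py <<'E'
from scipy.spatial.transform import Rotation as R
def to(p):
    s=sensors.get_state(); M=R.from_quat(s['eef_rot']).as_matrix(); y=M[:,1]
    print('t',s['clock'],'pos',np.round(s['tool_pos'],4),'yhead',round(np.degrees(np.arctan2(y[1],y[0])),2),'F',np.round(s['contact_force'],1),'norm shift',np.round(M.T@(np.array(p)-s['tool_pos'])/.3,3))
E
python3 -c "
from h import *
to([.5325,.0074,.2])"
```

```text
t 0.9333 pos [ 0.3882 -0.2799  0.2517] yhead -104.33 F [ 0.4  0.1 -0.2] norm shift [ 0.229 -1.046  0.176]
```

>>> send_rows:
  rows: "0.02 -0.07 0 0;0.04 -0.18 0 0;0.07 -0.3 0 0;0.1 -0.43 0 0;0.13 -0.56 0 0;0.16 -0.69 0 0;0.19 -0.82 0 0;0.21 -0.92 0 0;0.22 -0.99 0 0;0.229 -1 0 0"

```text
clock: 1.77
tool_pos: [0.5299, -0.0082, 0.2514]
eef_rot: [0.992, -0.125, 0.0, -0.001]
contact_force: [-0.5, 0.6, 0.2]
opening: 1.004
finger_force: 0.0
```

>>> send_rows:
  rows: "0 0 0 0;0 0 0 0;0 0 0 0"

```text
clock: 2.02
tool_pos: [0.5279, -0.0159, 0.2517]
eef_rot: [0.991, -0.131, -0.0, 0.001]
contact_force: [-0.3, -0.3, 0.4]
opening: 1.003
finger_force: 0.0
```

```bash
python3 -c "
from h import *
to([.5325,.0074,.107])
snap('scene','s1')
C=cloud('scene',np.load('pics/s1.npz')['d']);from m import masks
z=np.load('pics/s1.npz');m=masks(z['p'])['orange']&(z['d']>0);P=C[m];P=P[P[:,2]>.125];print(len(P),cv2.minAreaRect((P[:,:2]*1000).astype('float32')))
"
```

```text
t 2.0167 pos [ 0.5279 -0.0159  0.2517] yhead -105.02 F [-0.3 -0.3  0.4] norm shift [-0.005 -0.08   0.482]
329 ((533.821044921875, 8.295282363891602), (24.627901077270508, 71.76499938964844), 74.22868347167969)
```

>>> send_rows:
  rows: "-0.005 -0.04 0.03 0;-0.005 -0.08 0.08 0;-0.005 -0.08 0.15 0;-0.005 -0.08 0.22 0;-0.005 -0.08 0.29 0;-0.005 -0.08 0.36 0;-0.005 -0.08 0.42 0;-0.005 -0.08 0.46 0;-0.005 -0.08 0.475 0;-0.005 -0.08 0.475 0"

```text
clock: 2.9
tool_pos: [0.5323, 0.0104, 0.1081]
eef_rot: [0.992, -0.129, -0.001, 0.0]
contact_force: [-0.3, -0.8, -0.4]
opening: 1.002
finger_force: 0.0
```

>>> send_rows:
  rows: "0 0 0 0;0 0 0 0;0 0 0 0"

```text
clock: 3.15
tool_pos: [0.5341, 0.0104, 0.1102]
eef_rot: [0.992, -0.129, 0.001, -0.0]
contact_force: [-0.0, 1.0, -1.2]
opening: 1.0
finger_force: 0.0
```

```bash
python3 -c "
from h import *
to([.5325,.0074,.107])
p,d=snap('scene','s2');cv2.imwrite('pics/s2c.png',cv2.resize(p[150:350,240:500],None,fx=3,fy=3)[...,::-1])"
```

```text
t 3.15 pos [0.5341 0.0104 0.1102] yhead -104.83 F [-0.   1.  -1.2] norm shift [-0.003  0.011  0.011]
```

View pics/s2c.png

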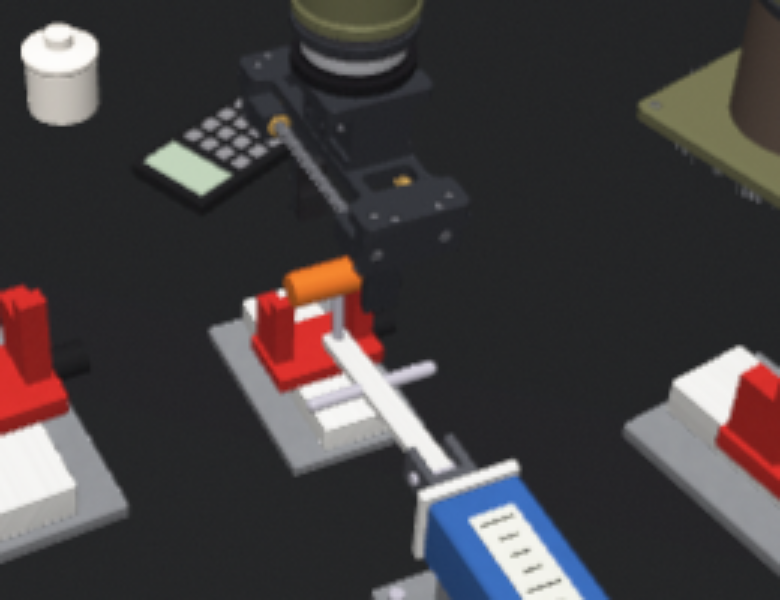

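The handle is at crop (322,282), but the visible finger at (380,285) seems displaced sideways. I'll check where the gripper is in the depth cloud.

```bash
python3 -c "
from h import *
z=np.load('pics/s2.npz');C=cloud('scene',z['d'])
def proj(n,P):
    f,cx,cy,T=cam(n);q=np.linalg.inv(T)@np.r_[P,1];return q[0]/q[2]*f+cx,q[1]/q[2]*f+cy
s=sensors.get_state();M=R.from_quat(s['eef_rot']).as_matrix();t=s['tool_pos']
print('tcp',proj('scene',t),'grasp',proj('scene',t-.019*M[:,2]),'fingers',[proj('scene',t+k*M[:,1]) for k in(-.05,.05)])
for v,u in((247,367),(235,367),(255,367),(215,341),(218,341),(244,347),(225,390)):print(u,v,C[v,u].round(3))
print(np.round(s['q'],3))
snap('top','t2');w=np.load('pics/t2.npz');D=cloud('top',w['d'])
print('top tcp',proj('top',t))
p=w['p'][180:330,180:380];cv2.imwrite('pics/t2c.png',cv2.resize(p,None,fx=4,fy=4)[...,::-1])
"
```

```text
tcp (np.float64(352.6811896248105), np.float64(249.2659971999936)) grasp (np.float64(353.1080678418457), np.float64(242.09430294631127)) fingers [(np.float64(364.03648328422616), np.float64(265.4005427678304)), (np.float64(341.96701377877173), np.float64(234.04240513847176))]
367 247 [0.552 0.068 0.168]
367 235 [0.574 0.088 0.222]
367 255 [ 0.474 -0.009  0.046]
341 215 [ 0.53  -0.033  0.168]
341 218 [ 0.53  -0.033  0.16 ]
347 244 [0.549 0.009 0.132]
390 225 [0.535 0.104 0.236]
[-0.094  0.706 -0.019  1.933  0.026  0.501 -1.961]
top tcp (np.float64(269.7817662708418), np.float64(252.8106099848653))
```

View pics/t2c.png

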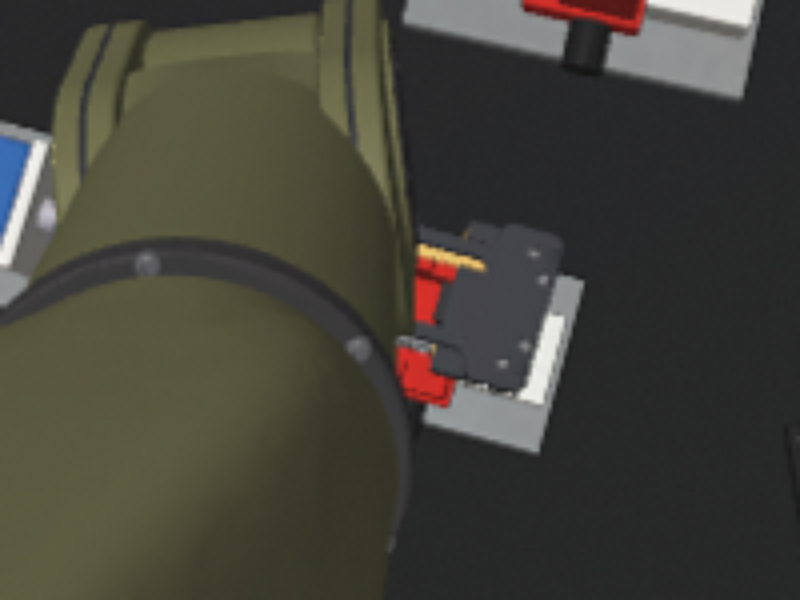

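```bash
python3 -c "
from h import *
z=np.load('pics/s2.npz');C=cloud('scene',z['d'])
for u in range(358,376,2): print(u,[tuple((C[v,u]*1000).astype(int))+(int(z['p'][v,u].max()),) for v in range(240,270,4)])
p=z['p'][225:280,325:395];cv2.imwrite('pics/s2d.png',cv2.convertScaleAbs(cv2.resize(p,None,fx=10,fy=10,interpolation=cv2.INTER_CUBIC)[...,::-1],alpha=2.0))
"
```

```text
358 [(np.int64(588), np.int64(81), np.int64(213), 124), (np.int64(529), np.int64(19), np.int64(128), 192), (np.int64(507), np.int64(-2), np.int64(89), 124), (np.int64(507), np.int64(-2), np.int64(78), 130), (np.int64(506), np.int64(-2), np.int64(66), 134), (np.int64(506), np.int64(-1), np.int64(56), 136), (np.int64(503), np.int64(-3), np.int64(41), 227), (np.int64(536), np.int64(31), np.int64(76), 241)]
360 [(np.int64(587), np.int64(85), np.int64(215), 42), (np.int64(554), np.int64(51), np.int64(164), 106), (np.int64(557), np.int64(55), np.int64(159), 60), (np.int64(554), np.int64(52), np.int64(145), 82), (np.int64(501), np.int64(-1), np.int64(64), 138), (np.int64(498), np.int64(-3), np.int64(50), 140), (np.int64(502), np.int64(1), np.int64(44), 213), (np.int64(534), np.int64(35), np.int64(77), 243)]
362 [(np.int64(584), np.int64(87), np.int64(216), 41), (np.int64(559), np.int64(62), np.int64(175), 35), (np.int64(559), np.int64(63), np.int64(165), 37), (np.int64(559), np.int64(63), np.int64(155), 40), (np.int64(497), np.int64(0), np.int64(63), 138), (np.int64(497), np.int64(1), np.in
[... 1821 characters left out ...]
40), (np.int64(540), np.int64(69), np.int64(159), 37), (np.int64(420), np.int64(-47), np.int64(-3), 37), (np.int64(432), np.int64(-34), np.int64(0), 39), (np.int64(440), np.int64(-26), np.int64(0), 36), (np.int64(448), np.int64(-16), np.int64(0), 38), (np.int64(456), np.int64(-7), np.int64(-1), 38)]
374 [(np.int64(392), np.int64(-72), np.int64(0), 39), (np.int64(401), np.int64(-62), np.int64(0), 36), (np.int64(410), np.int64(-52), np.int64(0), 37), (np.int64(415), np.int64(-46), np.int64(-5), 38), (np.int64(426), np.int64(-34), np.int64(-2), 38), (np.int64(435), np.int64(-24), np.int64(-1), 38), (np.int64(445), np.int64(-13), np.int64(0), 38), (np.int64(453), np.int64(-4), np.int64(-1), 38)]
```

View pics/s2d.png

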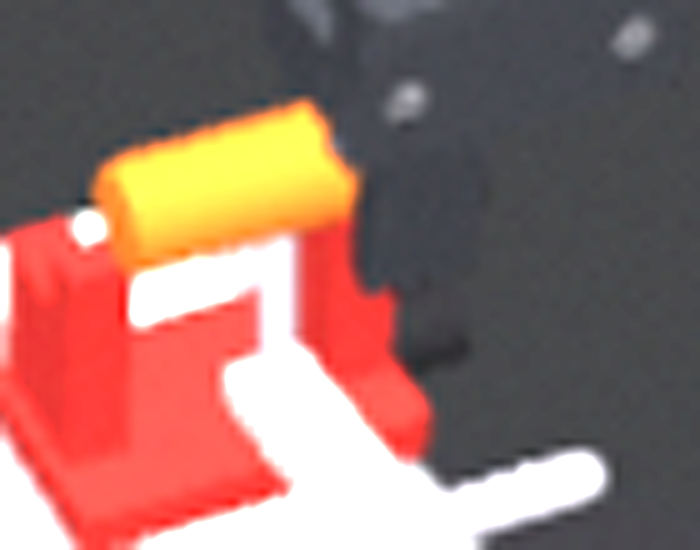

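The inner finger's xy is right, but its open tip shows at about z 0.148. The fingers probably swing and drop as they shut, so I'll half close and look.

>>> send_rows:
  rows: "0 0 0 0;0 0 0 0;0 0 0 0;0 0 0 0;0 0 0 0;0 0 0 0"
  jaw: 0.1
  force: 5

```text
clock: 3.75
tool_pos: [0.5334, 0.0103, 0.1093]
eef_rot: [0.992, -0.129, 0.0, 0.0]
contact_force: [-0.6, 1.4, -0.4]
opening: 0.576
finger_force: 0.0
```

```bash
python3 -c "
from h import *
to([.5325,.0074,.107]);s=sensors.get_state();print(s['opening'],s['finger_force'])
p,d=snap('scene','s3');C=cloud('scene',d)
g=(p.max(-1)<65)&(d>0);r=C-s['tool_pos'];M=R.from_quat(s['eef_rot']).as_matrix();L=r@M
k=g&(abs(L[...,0])<.02)&(abs(L[...,1])<.09)&(L[...,2]>-.09)&(L[...,2]<.05)
for v,u in np.argwhere(k)[::12]:print(u,v,(L[v,u]*1000).astype(int).tolist(),end=' ')
p=p[225:280,325:395];cv2.imwrite('pics/s3d.png',cv2.convertScaleAbs(cv2.resize(p,None,fx=10,fy=10,interpolation=cv2.INTER_CUBIC)[...,::-1],alpha=2.0))
"
```

```text
t 3.75 pos [0.5334 0.0103 0.1093] yhead -104.82 F [-0.6  1.4 -0.4] norm shift [-0.     0.01   0.008]
0.575808913219005 0.0
346 205 [3, 32, -89] 341 209 [10, 39, -76] 343 211 [9, 31, -77] 343 213 [10, 28, -74] 343 215 [10, 28, -69] 343 217 [9, 30, -62] 343 219 [9, 30, -58] 343 221 [9, 29, -53] 343 223 [10, 27, -50] 343 225 [11, 25, -46] 348 226 [1, 22, -43] 347 228 [2, 24, -37] 357 233 [11, -34, -74] 358 242 [12, -41, -57] 363 243 [0, -39, -49] 364 244 [-1, -40, -47] 364 245 [-1, -41, -45] 357 247 [11, -37, -41]
```

View pics/s3d.png

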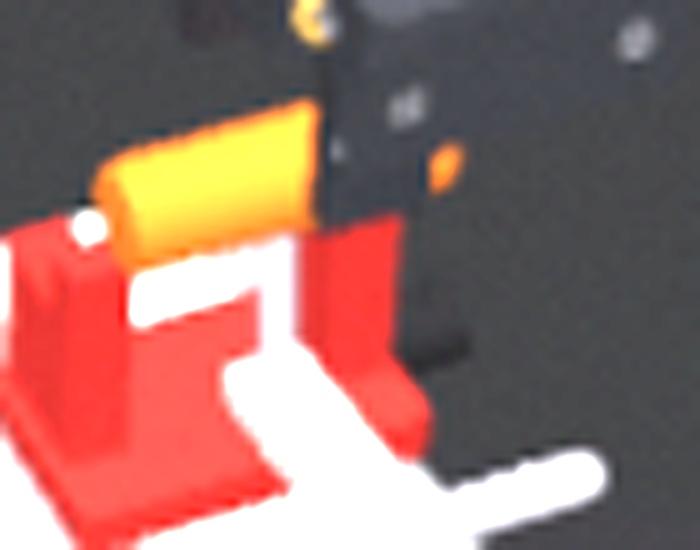

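>>> send_rows:
  rows: "0 0 0 0;0 0 0 0;0 0 0 0;0 0 0 0;0 0 0 0;0 0 0 0;0 0 0 0;0 0 0 0"
  jaw: 0.75
  force: 3

```text
clock: 4.47
tool_pos: [0.5334, 0.0103, 0.1093]
eef_rot: [0.992, -0.129, 0.0, 0.0]
contact_force: [-0.3, -0.1, 0.5]
opening: 0.131
finger_force: 0.0
```

The fingers closed past the 24 mm handle without touching it, so they are above it and the reported z reads low. I'll measure the tip height directly.

```bash
python3 -c "
from h import *
s=sensors.get_state();M=R.from_quat(s['eef_rot']).as_matrix()
p,d=snap('scene','s4');C=cloud('scene',d);L=(C-s['tool_pos'])@M
k=(p.max(-1)<75)&(d>0)&(abs(L[...,0])<.025)&(abs(L[...,1])<.05)&(L[...,2]>-.12)&(L[...,2]<.02)
vs,us=np.nonzero(k)
for v in range(vs.min(),vs.max()+1):
    u=us[vs==v]
    if len(u) and v>225: q=L[v,u]*1000;print(v,u.min(),u.max(),'x',q[:,0].min().round(),q[:,0].max().round(),'y',np.median(q[:,1]).round(),'z',np.median(q[:,2]).round(1))
p=p[205:275,310:400];cv2.imwrite('pics/s4d.png',cv2.convertScaleAbs(cv2.resize(p,None,fx=8,fy=8,interpolation=cv2.INTER_CUBIC)[...,::-1],alpha=2.0))
"
```

```text
226 345 355 x 4.0 12.0 y 5.0 z -59.2
227 345 355 x 5.0 12.0 y 3.0 z -57.7
228 345 356 x 4.0 12.0 y 3.0 z -56.0
229 345 357 x 5.0 12.0 y 2.0 z -54.5
230 345 357 x 4.0 12.0 y 4.0 z -50.9
231 345 357 x 6.0 12.0 y -6.0 z -56.2
232 346 357 x 4.0 12.0 y -10.0 z -56.7
233 346 357 x 6.0 13.0 y -10.0 z -54.8
234 347 357 x 5.0 11.0 y -12.0 z -54.0
235 348 357 x 4.0 12.0 y -17.0 z -54.5
236 351 357 x 5.0 12.0 y -21.0 z -54.4
237 352 357 x 4.0 11.0 y -20.0 z -51.3
238 352 357 x 3.0 12.0 y -20.0 z -49.6
239 352 356 x 6.0 12.0 y -20.0 z -46.6
240 353 355 x 7.0 11.0 y -19.0 z -43.7
```

View pics/s4d.png

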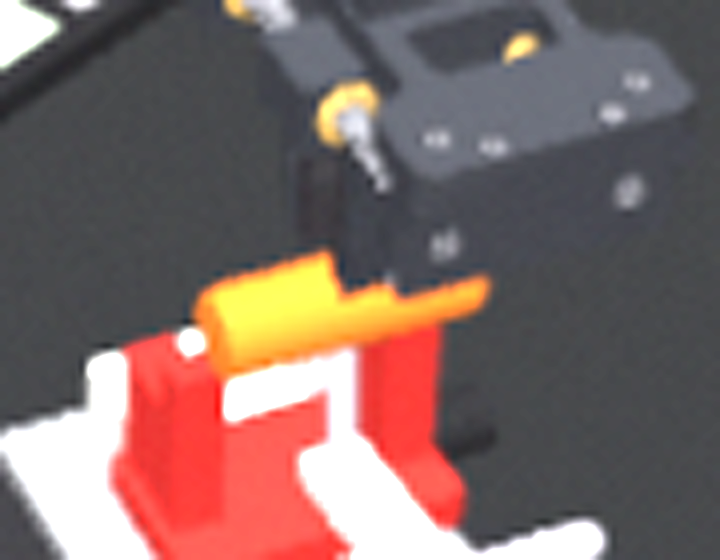

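The shut tips show at about 42 mm above the reported TCP, in both the finger and the palm heights. I'll open, go down about 40 mm, and close.

>>> send_rows:
  rows: "0 0 0 0;0 0 0 0;0 0 0 0;0 0 0 0;0 0 0 0;0 0 0 0;0 0 0 0;0 0 0 0"
  jaw: -1

```text
clock: 5.18
tool_pos: [0.5334, 0.0103, 0.1093]
eef_rot: [0.992, -0.129, 0.0, 0.0]
contact_force: [-0.1, 0.1, 0.2]
opening: 0.704
finger_force: 0.0
```

>>> send_rows:
  rows: "0 0.01 0.01 0;0 0.01 0.025 0;0 0.01 0.045 0;0 0.01 0.065 0;0 0.01 0.085 0;0 0.01 0.105 0;0 0.01 0.12 0;0 0.01 0.13 0;0 0.01 0.133 0;0 0.01 0.133 0"

```text
clock: 6.02
tool_pos: [0.5325, 0.0074, 0.0691]
eef_rot: [0.992, -0.129, -0.0, 0.0]
contact_force: [0.4, 0.1, 0.8]
opening: 0.999
finger_force: 0.0
```

>>> send_rows:
  rows: "0 0 0 0;0 0 0 0;0 0 0 0;0 0 0 0;0 0 0 0;0 0 0 0;0 0 0 0;0 0 0 0;0 0 0 0;0 0 0 0"
  jaw: 0.9
  force: 8

```text
clock: 6.85
tool_pos: [0.532, 0.0055, 0.0694]
eef_rot: [0.992, -0.129, -0.0, 0.001]
contact_force: [-2.1, -8.3, 1.3]
opening: 0.264
finger_force: 4.2
```

```bash
python3 -c "
from h import *
to([.5325,.0074,.066]);s=sensors.get_state();print(s['opening'],s['finger_force'])
p,d=snap('scene','s5')
p=p[205:275,310:400];cv2.imwrite('pics/s5d.png',cv2.convertScaleAbs(cv2.resize(p,None,fx=8,fy=8,interpolation=cv2.INTER_CUBIC)[...,::-1],alpha=2.0))
"
```

```text
t 6.85 pos [0.532  0.0055 0.0694] yhead -104.87 F [-2.1 -8.3  1.3] norm shift [-0.    -0.006  0.011]
0.26369666227966276 4.168633036315441
```

>>> send_rows:
  rows: "0 0.003 0 0;0 0.007 0 0;0 0.007 0 0;0 0.007 0 0;0 0.007 0 0"
  force: 20

```text
clock: 7.32
tool_pos: [0.5321, 0.0053, 0.0694]
eef_rot: [0.992, -0.129, 0.0, 0.0]
contact_force: [-0.4, -2.7, -0.1]
opening: 0.254
finger_force: 19.7
```

>>> send_rows:
  rows: "0 0.008 0 0;0 0.02 0 0;0 0.037 0 0;0 0.055 0 0;0 0.073 0 0;0 0.091 0 0;0 0.109 0 0;0 0.125 0 0;0 0.135 0 0;0 0.14 0 0"

```text
clock: 8.15
tool_pos: [0.5216, -0.0348, 0.0694]
eef_rot: [0.992, -0.129, 0.0, -0.001]
contact_force: [2.0, 6.8, -1.9]
opening: 0.258
finger_force: 19.9
```

>>> send_rows:
  rows: "0 0 0 0;0 0 0 0"

```text
clock: 8.32
tool_pos: [0.5217, -0.0342, 0.0694]
eef_rot: [0.992, -0.129, 0.0, -0.001]
contact_force: [1.4, 6.2, -0.8]
opening: 0.26
finger_force: 19.9
```

>>> send_rows:
  rows: "0 -0.001 -0.006 0;0 -0.004 -0.018 0;0 -0.009 -0.036 0;0 -0.015 -0.058 0;0 -0.021 -0.08 0;0 -0.028 -0.104 0;0 -0.036 -0.128 0;0 -0.043 -0.15 0;0 -0.048 -0.17 0;0 -0.05 -0.185 0"

```text
clock: 9.15
tool_pos: [0.5256, -0.0189, 0.1242]
eef_rot: [0.992, -0.128, 0.0, -0.001]
contact_force: [5.3, 7.4, -16.9]
opening: 0.247
finger_force: 23.5
```

>>> send_rows:
  rows: "0 0 0 0;0 0 0 0"

```text
clock: 9.32
tool_pos: [0.5255, -0.0191, 0.1239]
eef_rot: [0.992, -0.128, 0.0, -0.001]
contact_force: [4.5, 7.3, -13.7]
opening: 0.249
finger_force: 22.4
```

```bash
python3 -c "
from h import *
to([.5325,.0074,.066]);s=sensors.get_state();print(s['opening'],s['finger_force'])
p,d=snap('scene','s6')
p=p[170:320,290:490];cv2.imwrite('pics/s6d.png',cv2.resize(p,None,fx=4,fy=4,interpolation=cv2.INTER_CUBIC)[...,::-1])
"
```

```text
t 9.3167 pos [ 0.5255 -0.0191  0.1239] yhead -104.72 F [  4.5   7.3 -13.7] norm shift [ 0.    -0.091  0.193]
0.24908944267440766 22.382515221834183
```

View pics/s6d.png

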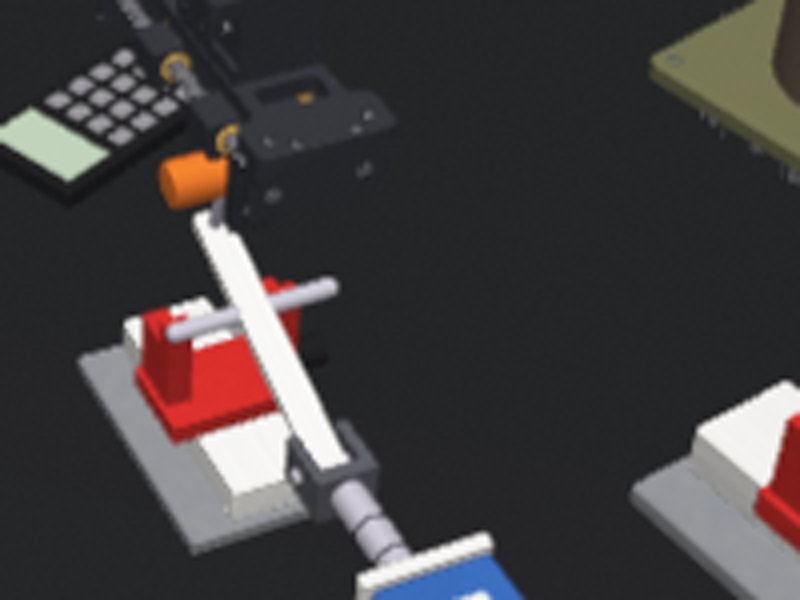

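The pin is up, at crop (180,330) to (330,288), in front of the prongs. I'll measure its height and distance to the tooth face from depth.

```bash
cat > pin.py <<'E'
from h import *
from m import masks
import sys
s=sensors.get_state(); dd=np.array([-.2571,-.9664]); xx=np.array([.9664,-.2571]); g0=np.array([.5325,.0074])
def run(n,tag):
    p,d=snap(n,tag); C=cloud(n,d); ok=d>0
    a=(C[...,:2]-g0)@dd*1000; b=(C[...,:2]-g0)@xx*1000; z=C[...,2]*1000
    h=p.astype(int); grey=(h.max(-1)-h.min(-1)<40)&(h.max(-1)>95)
    k=grey&ok&(abs(b)>16)&(abs(b)<50)&(a>-110)&(a<70)&(z>65)&(z<150)
    for lo,hi in((-50,-16),(16,50)):
        m=k&(b>lo)&(b<hi)
        if m.sum()>3: print(n,'pin',m.sum(),'a',np.median(a[m]).round(1),'b',b[m].min().round(),b[m].max().round(),'z med/max',np.median(z[m]).round(1),np.percentile(z[m],95).round(1))
    r=masks(p)['red']&ok&(abs(b)<45)&(abs(a)<70)&(z>94)&(z<101)
    for lo,hi in((-50,-5),(5,50)):
        m=r&(b>lo)&(b<hi)
        if m.sum()>3: print(n,'tooth',m.sum(),'a',np.percentile(a[m],[5,50,95]).round(1),'b',np.median(b[m]).round(),'z',np.median(z[m]).round(1))
    o=masks(p)['orange']&ok&(abs(b)<45)&(z>100)&(abs(a)<150)
    if o.sum()>3: print(n,'orange',o.sum(),np.median(a[o]).round(1),np.percentile(z[o],[5,95]).round(1))
for n in('scene','top'): run(n,sys.argv[1]+n[0])
to([.5325,.0074,.066])
E
python3 pin.py a
```

```text
scene pin 66 a -5.3 b -47.0 -16.0 z med/max 117.5 120.6
scene pin 102 a -6.0 b 16.0 47.0 z med/max 115.7 120.1
scene tooth 6 a [23.5 25.4 25.6] b -29.0 z 97.0
scene tooth 8 a [22.  23.6 25. ] b 35.0 z 96.7
scene orange 136 18.6 [183.5 197.4]
t 9.4667 pos [ 0.5255 -0.0191  0.1237] yhead -104.73 F [  4.5   7.  -13.5] norm shift [ 0.    -0.091  0.193]
```

>>> send_rows:
  rows: "0 0.006 0 0;0 0.018 0 0;0 0.034 0 0;0 0.05 0 0;0 0.066 0 0;0 0.082 0 0;0 0.098 0 0;0 0.112 0 0;0 0.122 0 0;0 0.127 0 0"

```text
clock: 10.3
tool_pos: [0.5161, -0.0546, 0.1234]
eef_rot: [0.992, -0.128, 0.0, -0.002]
contact_force: [6.1, 10.9, -16.4]
opening: 0.248
finger_force: 22.3
```

>>> send_rows:
  rows: "0 0 0 0;0 0 0 0"

```text
clock: 10.47
tool_pos: [0.5163, -0.0541, 0.1234]
eef_rot: [0.992, -0.127, 0.0, -0.002]
contact_force: [6.7, 10.9, -17.3]
opening: 0.249
finger_force: 22.3
```

```bash
python3 pin.py b
```

```text
scene pin 67 a 30.3 b -44.0 -17.0 z med/max 116.8 120.9
scene pin 95 a 30.4 b 16.0 48.0 z med/max 115.6 119.7
scene tooth 27 a [15.5 19.8 26.8] b -29.0 z 96.1
scene tooth 29 a [13.4 19.1 24.1] b 31.0 z 96.5
scene orange 134 55.4 [183.5 195.2]
t 10.5667 pos [ 0.5163 -0.054   0.1234] yhead -104.64 F [  6.6  10.9 -16.9] norm shift [ 0.001 -0.211  0.192]
```

>>> send_rows:
  rows: "0 0.007 0 0;0 0.014 0 0;0 0.022 0.012 0;0 0.032 0.023 0;0 0.041 0.035 0;0 0.05 0.048 0;0 0.058 0.06 0;0 0.066 0.073 0;0 0.073 0.087 0;0 0.08 0.098 0"

```text
clock: 11.4
tool_pos: [0.5106, -0.0765, 0.0948]
eef_rot: [0.992, -0.127, 0.001, -0.003]
contact_force: [3.3, 11.5, -5.6]
opening: 0.261
finger_force: 20.2
```

>>> send_rows:
  rows: "0 0 0 0;0 0 0 0"

```text
clock: 11.57
tool_pos: [0.5105, -0.0766, 0.0948]
eef_rot: [0.992, -0.127, 0.001, -0.003]
contact_force: [5.0, 11.8, -7.2]
opening: 0.258
finger_force: 20.3
```

```bash
python3 pin.py c
```

```text
scene pin 63 a 38.4 b -45.0 -17.0 z med/max 94.8 98.2
scene pin 95 a 37.1 b 16.0 48.0 z med/max 93.6 98.0
scene tooth 32 a [15.3 19.9 26. ] b -27.0 z 96.2
scene tooth 27 a [13.8 19.7 24.6] b 31.0 z 97.0
scene orange 126 78.3 [151.3 165.9]
top pin 10 a -50.2 b -19.0 -16.0 z med/max 89.2 101.3
top pin 4 a -49.2 b 17.0 18.0 z med/max 88.1 89.6
top tooth 26 a [16.9 20.4 23.3] b -31.0 z 98.5
t 11.6667 pos [ 0.5106 -0.0765  0.095 ] yhead -104.61 F [ 3.2 12.5 -6.2] norm shift [ 0.    -0.288  0.098]
```

>>> send_rows:
  rows: "0 0.001 0.003 0;0 0.002 0.006 0;0 0.002 0.009 0;0 0.003 0.012 0;0 0.004 0.015 0;0 0.005 0.018 0;0 0.005 0.021 0;0 0.005 0.024 0;0 0.005 0.026 0;0 0.005 0.027 0"

```text
clock: 12.5
tool_pos: [0.5102, -0.078, 0.0873]
eef_rot: [0.992, -0.127, 0.001, -0.003]
contact_force: [3.1, 11.8, -0.2]
opening: 0.261
finger_force: 19.7
```

```bash
python3 pin.py d
```

```text
scene pin 44 a 37.0 b -46.0 -16.0 z med/max 90.4 93.7
scene pin 81 a 35.6 b 16.0 48.0 z med/max 89.2 92.8
scene tooth 26 a [15.4 19.9 26. ] b -29.0 z 96.6
scene tooth 27 a [14.3 19.9 24.7] b 32.0 z 96.9
scene orange 130 80.2 [143.9 156.4]
top pin 10 a -52.8 b -20.0 -16.0 z med/max 89.4 98.6
top pin 4 a -51.0 b 17.0 19.0 z med/max 87.7 89.5
top tooth 34 a [16.9 21.5 25.6] b -30.0 z 97.4
t 12.6 pos [ 0.5102 -0.0779  0.0873] yhead -104.61 F [ 2.6 12.3 -3.2] norm shift [ 0.    -0.294  0.073]
```

>>> send_rows:
  rows: "0 0 0.003 0;0 0 0.006 0;0 0 0.006 0;0 -0.003 0.006 0;0 -0.006 0.006 0;0 -0.009 0.006 0;0 -0.012 0.006 0;0 -0.014 0.006 0;0 -0.016 0.006 0;0 -0.016 0.006 0"

```text
clock: 13.43
tool_pos: [0.5102, -0.0782, 0.0868]
eef_rot: [0.992, -0.129, 0.001, 0.0]
contact_force: [-0.6, 3.2, 10.2]
opening: 0.257
finger_force: 18.9
```

```bash
python3 pin.py e
```

```text
scene pin 48 a 36.5 b -45.0 -16.0 z med/max 90.5 93.2
scene pin 84 a 35.1 b 16.0 47.0 z med/max 88.9 93.0
scene tooth 27 a [14.4 18.7 25.4] b -27.0 z 96.0
scene tooth 29 a [14.4 18.7 24.8] b 31.0 z 96.4
scene orange 127 80.4 [143.6 156.1]
top pin 10 a -53.3 b -20.0 -16.0 z med/max 88.9 98.3
top pin 4 a -50.8 b 17.0 18.0 z med/max 88.8 89.4
top tooth 17 a [16.6 18.8 21.4] b -31.0 z 97.5
t 13.5333 pos [ 0.5102 -0.0782  0.0868] yhead -104.85 F [-1.2  4.4  9.5] norm shift [-0.001 -0.295  0.069]
```

>>> send_rows:
  rows: "0 0 -0.001 0;0 0 -0.002 0;0 0 -0.003 0;0 0 -0.004 0;0 0 -0.004 0"

```text
clock: 13.95
tool_pos: [0.5109, -0.0755, 0.0871]
eef_rot: [0.992, -0.128, 0.001, -0.001]
contact_force: [1.4, 7.5, 1.7]
opening: 0.257
finger_force: 19.7
```

```bash
python3 pin.py f | grep -v top; python3 -c "
from h import *
p=np.load('pics/fs.npz')['p'][185:305,290:450]
cv2.imwrite('pics/fd.png',cv2.convertScaleAbs(cv2.resize(p,None,fx=5,fy=5,interpolation=cv2.INTER_CUBIC)[...,::-1],alpha=1.3))"
```

```text
scene pin 42 a 34.9 b -44.0 -16.0 z med/max 90.6 93.3
scene pin 75 a 32.8 b 16.0 48.0 z med/max 88.9 93.1
scene tooth 29 a [14.7 19.4 24.9] b -29.0 z 96.0
scene tooth 27 a [14.2 18.7 25.1] b 31.0 z 96.4
scene orange 129 77.9 [143.5 156.3]
t 14.05 pos [ 0.5108 -0.0756  0.0871] yhead -104.72 F [1.2 7.  1.1] norm shift [-0.    -0.286  0.071]
```

>>> send_rows:
  rows: "0 -0.002 -0.001 0;0 -0.004 -0.001 0;0 -0.007 -0.001 0;0 -0.009 -0.001 0;0 -0.012 -0.001 0;0 -0.014 -0.001 0;0 -0.016 -0.001 0;0 -0.018 -0.001 0"

```text
clock: 14.72
tool_pos: [0.5122, -0.0705, 0.0872]
eef_rot: [0.992, -0.128, 0.001, -0.001]
contact_force: [1.6, 6.9, 0.1]
opening: 0.26
finger_force: 19.9
```

```bash
python3 pin.py g | grep -v top
```

```text
scene pin 21 a 29.0 b -44.0 -16.0 z med/max 90.6 95.1
scene pin 59 a 25.8 b 16.0 48.0 z med/max 87.1 92.8
scene tooth 23 a [15.  19.1 25.3] b -30.0 z 97.3
scene tooth 26 a [15.1 18.  24.6] b 32.0 z 96.6
scene orange 128 71.7 [144.3 158.3]
t 14.8167 pos [ 0.5121 -0.0705  0.0871] yhead -104.72 F [ 2.1  7.4 -1.4] norm shift [-0.    -0.268  0.071]
```

>>> send_rows:
  rows: "0 -0.002 0 0;0 -0.004 0 0;0 -0.006 0 0;0 -0.008 0 0;0 -0.01 0 0;0 -0.01 0 0"

```text
clock: 15.32
tool_pos: [0.5121, -0.0705, 0.0872]
eef_rot: [0.992, -0.129, 0.0, 0.001]
contact_force: [1.4, 0.7, 0.3]
opening: 0.261
finger_force: 19.7
```

>>> send_rows:
  rows: "0 -0.002 0 0;0 -0.004 0 0;0 -0.006 0 0;0 -0.008 0 0;0 -0.01 0 0;0 -0.01 0 0"

```text
clock: 15.82
tool_pos: [0.5121, -0.0704, 0.0872]
eef_rot: [0.991, -0.131, -0.0, 0.002]
contact_force: [-0.8, -7.6, 1.9]
opening: 0.259
finger_force: 19.6
```

```bash
python3 pin.py h | grep -v top
```

```text
scene pin 21 a 28.2 b -46.0 -16.0 z med/max 89.2 92.7
scene pin 61 a 26.1 b 16.0 48.0 z med/max 87.8 93.1
scene tooth 29 a [14.5 20.3 25.5] b -29.0 z 95.9
scene tooth 24 a [15.  19.9 24.3] b 31.0 z 96.7
scene orange 126 72.1 [144.5 157.6]
t 15.9167 pos [ 0.5121 -0.0704  0.0872] yhead -105.02 F [-1.2 -7.4  1.9] norm shift [-0.001 -0.268  0.07 ]
```

>>> send_rows:
  rows: "0 0.003 0 0;0 0.006 0 0;0 0.009 0 0;0 0.01 0 0;0 0.01 0 0"

```text
clock: 16.33
tool_pos: [0.5122, -0.0703, 0.0872]
eef_rot: [0.992, -0.129, 0.0, 0.0]
contact_force: [-0.9, -4.9, 2.9]
opening: 0.254
finger_force: 19.6
```

>>> send_rows:
  rows: "0 0 0 0;0 0 0 0;0 0 0 0;0 0 0 0"
  force: 5

```text
clock: 16.67
tool_pos: [0.5122, -0.0703, 0.0871]
eef_rot: [0.992, -0.129, -0.0, 0.001]
contact_force: [-0.5, -4.6, 1.1]
opening: 0.257
finger_force: 4.8
```

>>> send_rows:
  rows: "0 0 0 0;0 0 0 0;0 0 0 0;0 0 0 0;0 0 0 0;0 0 0 0;0 0 0 0;0 0 0 0;0 0 0 0;0 0 0 0"
  jaw: -1

```text
clock: 17.5
tool_pos: [0.5123, -0.0694, 0.0871]
eef_rot: [0.992, -0.129, 0.0, 0.0]
contact_force: [-0.2, -0.3, -0.1]
opening: 0.988
finger_force: 0.0
```

```bash
python3 pin.py i | grep -v top
```

```text
scene pin 21 a 28.6 b -43.0 -16.0 z med/max 89.3 93.7
scene pin 60 a 25.8 b 16.0 48.0 z med/max 88.5 92.5
scene tooth 28 a [14.3 18.2 24.7] b -29.0 z 96.7
scene tooth 27 a [15.8 20.7 24. ] b 30.0 z 95.9
scene orange 115 72.8 [144.8 157.5]
t 17.6 pos [ 0.5123 -0.0695  0.0871] yhead -104.82 F [-0.3 -0.8  0.3] norm shift [-0.    -0.265  0.07 ]
```

The teeth are holding it. I'll retract straight up.

>>> send_rows:
  rows: "0 0 -0.02 0;0 0 -0.06 0;0 0 -0.11 0;0 0 -0.17 0;0 0 -0.23 0;0 0 -0.29 0;0 0 -0.35 0;0 0 -0.39 0;0 0 -0.4 0;0 0 -0.4 0"

```text
clock: 18.43
tool_pos: [0.5128, -0.0695, 0.2081]
eef_rot: [0.992, -0.129, 0.001, -0.0]
contact_force: [-0.6, 0.3, -0.2]
opening: 1.004
finger_force: 0.0
```

>>> send_rows:
  rows: "0 0 0 0;0 0 0 0;0 0 0 0;0 0 0 0;0 0 0 0;0 0 0 0"

```text
clock: 18.93
tool_pos: [0.5121, -0.0694, 0.2068]
eef_rot: [0.992, -0.129, -0.0, 0.0]
contact_force: [-0.2, -0.1, -0.2]
opening: 1.0
finger_force: 0.0
```

```bash
python3 pin.py j | grep -v top; python3 -c "
from h import *
p=np.load('pics/js.npz')['p'][185:305,290:450]
cv2.imwrite('pics/jd.png',cv2.resize(p,None,fx=5,fy=5,interpolation=cv2.INTER_CUBIC)[...,::-1])"
```

```text
scene pin 22 a 29.0 b -44.0 -16.0 z med/max 90.0 92.1
scene pin 61 a 25.8 b 16.0 48.0 z med/max 88.1 93.6
scene tooth 29 a [15.3 18.4 25.5] b -29.0 z 96.5
scene tooth 25 a [14.6 18.8 24.4] b 31.0 z 96.8
scene orange 321 72.3 [143.3 156.2]
t 19.0333 pos [ 0.5122 -0.0694  0.207 ] yhead -104.82 F [-0.3  0.1 -0.3] norm shift [-0.    -0.265  0.47 ]
```

View pics/jd.png

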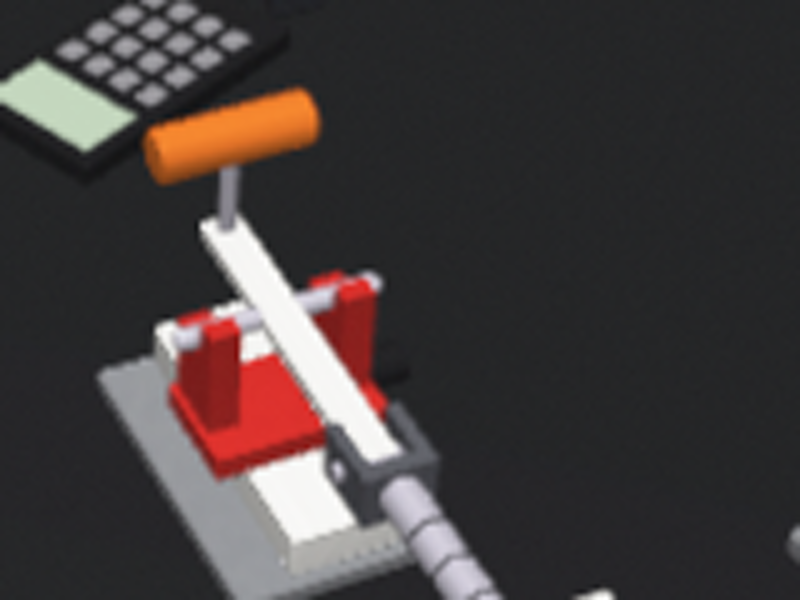

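The pin lies behind both teeth (crop (180,335) to (375,280)), the gauge is held drawn out, and the gripper is clear of everything.

```bash
python3 -c "
from plant import finish_job
print(finish_job())"
```

```text
the job is handed in; nothing more can be done
None
```

The gauge is drawn out with its pin on both ledges, held by the keeper's teeth; the handle is released, the arm is clear, and the job was handed in at about 19 s.

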